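# Set up the drawing easel for the next wreath

## Task

Get the wooden table easel ready for work: its yellow cutter was left lying on the board. Pull the sprung side tray out to its stop and lay the cutter flat in it, and raise the easel's board to 40 degrees so the wreath pattern can be read. Leave the other things on the table where they are.

Things in the scene. Friction and masses are not known exactly. Their poses are not given: they have to be found in the camera images.
- easel: wooden table easel: a box 190 (x) x 260 (y) x 80 mm high, fixed to the table. Origin: centre of its underside; -x is the near side with the brass hinges, +y the side with the tray. A wooden board (its lid) closes the top; lying down, the board's upper face is 90 mm above the table
- lid (a joint): angle of the easel's board above the horizontal, rad: 0 lying flat on the box, grows as its far edge is raised, stops at 1.25. The board is 190 x 260 x 10 mm, hinged along the box's near (-x) top edge, with a paper wreath pattern on its upper face and an 8 mm ledge along its near edge. The hinge is stiff: it takes about 8 N at the handle and the board stays where it is left
- lid_hinge (a point): middle of the board's hinge line, 80 mm above the table; the hinge line runs along the easel's y. This frame turns with the board: its x points from the hinge to the board's free edge, its z out of the board's upper face
- lid_handle (a point): middle of the dark bar handle on the board's upper face near its far edge. The bar is round, 12 mm thick, 68 mm long along the hinge direction; its axis is 42 mm clear of the board's face and 168 mm along the board from the hinge. Same axes as lid_hinge
- tray (a joint): how far the tray is pulled out of the easel's left (+y) side, m: 0 shut, 0.110 at its stop. A spring pulls it back lightly (up to 1.8 N) but its tight runners hold it where it is left; pulling takes 4 to 6 N
- tray_in (a point): centre of the tray's inner floor, 40 mm above the table; axes as the easel's. The inside is 162 (x) x 112 (y) mm, the walls rise 24 mm above the inner floor, the outer (+y) face board 30 mm
- tray_handle (a point): middle of the tray's dark bar handle, 58 mm above the table. The bar is round, 12 mm thick, 68 mm long along the easel's x, and its axis stands 38 mm out from the outer face of the tray's front; pull it along the easel's +y
- cutter: yellow utility cutter, blade fully in, 150 (x) x 24 (y) x 20 mm high, 90 g. Origin: centre of its underside; x along its length
- spool: bystander: green wire spool standing upright, 64 mm across, 60 mm high; origin centre of underside
- glue: bystander: white glue bottle, orange cap, 52 mm across, 130 mm high; origin centre of underside
- jar: bystander: red bead jar with brass lid, 68 mm across, 80 mm high; origin centre of underside
- shears: bystander: red-handled garden shears lying flat, about 200 x 60 x 18 mm; origin near the middle, on the underside
- mug: bystander: blue mug, 80 mm across, 90 mm high; origin centre of underside
There are look-alikes about, which are no part of the job. Of the things shaped like the cutter, the yellow one is meant.

How it is judged:
On the way, in this order (a step that is already met when the one before it is completed fails the run):
1. the tray is pulled out to its stop (value of joint tray above 0.102 m), for 0.2 s.
2. the cutter lies in the tray (x of cutter in the frame of tray_in between -0.05 and 0.05 m and y of cutter in the frame of tray_in between -0.05 and 0.05 m and z of cutter in the frame of tray_in between -0.008 and 0.008 m and angle between cutter's own z axis and vertical below 0.15 rad), for 0.2 s.
At the end, for the whole second after the job is handed in: The board stands at 40 degrees, give or take about 5.7 (0.60 to 0.80 rad); the tray is out to its stop (at least 0.100 of 0.110 m); the cutter lies flat and at rest on the tray's floor, inside its walls (all of step 2 and value of joint lid between 0.6 and 0.8 rad and value of joint tray above 0.1 m and linear speed of cutter below 0.02 m/s); the robot touches nothing.
It fails at once if the spool, glue, jar, shears or mug is shifted by more than 30 mm or knocked over (distance of any of spool, glue, jar, shears, mug from where it was at the start of the episode above 0.03 m or angle between any of spool, glue, jar, mug's own z axis and vertical above 0.5 rad).
It also fails if it takes over 70 s, if anything falls off the work surface, if the arm or the gripper's body presses on something with over 40 N, if the wrist force passes 120 N, or if a joint passes its speed limit or range.

## Robot

A 6-joint arm with a two-finger parallel gripper is mounted at the origin on the work surface. World frame = base frame: x ahead of the robot, y to its left, z up, the work surface at z = 0. Lengths are in m, angles in rad, forces in N, time in s.
With the tool pointing down it reaches from about 0.375 to 0.975 m from the base axis. Payload 3.8 kg.
Tool frame: the origin (TCP) lies at the very end of the fingers, on their centre line; the grasp point (between the pads) lies 19 mm behind it; z points along the fingers, y is the direction in which the jaws open and shut (so a half turn about z gives the same grasp; the last joint's range is limited). The gripper opens to 85 mm and grips with 20 to 120 N. Pads are 22 mm wide; open, the fingers measure 114 mm over their backs; the gripper's body (76 mm by 85 mm) begins 54 mm behind the grasp point. The pads swing forward as they close: fully open they stand 13 mm farther back than shut.
Start: joints at [-0.037, 0.264, 1.604, -0, 1.274, -0.037], TCP at [0.675, -0, 0.205] pointing down, gripper open.
Joint ranges: [-2.63, 2.63], [-0.94, 2.18], [0.31, 2.57], [-1.31, 4.45], [0, 2.66], [-2.55, 2.55]. Speed limits (rad/s): [2.57, 2.57, 3.14, 3.14, 3.14, 3.14].

## Interface

Orientations are given as a rotation vector (axis times angle).
In Python, from workcell import status, read_camera, camera_info, order gives the robot as it stands.
- The arm moves only by the tool move_arm, never from a script. Its argument "deltas" is a list of rows, each a list of 3 entries, a list of its own where there are three numbers: the turn, a rotation vector about the world's x, y, z as a fraction of full scale, then the shift along the world's x, y, z as a fraction of full scale, then the closure, from -1 (fully open) to 1 (shut), so that 0 is half open. A call has 1 to 20 rows; each row is the pose to reach, as a shift and turn from the pose commanded when the call began; what a row does not reach only later rows make up. Full scale, the value 1, is 0.1 m for a shift and pi/2 rad for a turn. A row lasts 1/8 s, in which the tool goes at most 62.5 mm and 10.7 degrees, less where a joint would pass 70% of its speed; a pose out of reach is approached as far as the arm can. A call with a number of a shift or a turn outside -1 to 1 is refused whole. A call with a gripper value outside its range is refused whole. The fingers move at their own pace and stop on an object; "grip_force" is the grip in N (left out, the last holds). Time passes only in rows, so rows that repeat a pose let the fingers close. It gives the time, the measured TCP pose, the force and the opening at its end, in the units of the state.
- status.read_state(): the state, without advancing time (a new reading comes with each control period).
- read_camera(name): name is "scene" or "side" or "wrist"; returns (picture, depth): 400x640x3 uint8, red, green, blue; 400x640 float32, m along the optical axis (not along the pixel's ray), 0 where there is no reading.
- camera_info(name): a dict with "K" (3x3 intrinsics, pixels), "R" (3x3) and "t" (3): a world point X has camera coordinates R X + t. Camera axes: x right, y down, z forward; pixel columns grow to the right and rows downward; lengths in m; the calibration is good to about 2 mm. A picture is of the moment at which its call begins: read the wrist's pose just before it. camera_info takes no time and is no camera call; for the wrist camera it gives the pose at the moment of the call.
- order.finish_job(): hands the job in, once; it reports no verdict.
The state is a dict: "time": time; "q": joint angles; "joint_vel": joint speeds; "joint_torque": joint torques, N m; "tool_pos": TCP position; "tcp_rot": TCP orientation; "wrist_force": force on the tool from outside, world axes, zero at the start; "torque": the same for the moment, N m; "width": opening from 0.0 (shut) to 1.0 (fully open).
Only numpy, scipy, OpenCV 4.12 (cv2) and the standard library are available. Lean on these libraries where they do the work, as an engineer would, in place of code of your own. Each camera call takes 0.05 s, during which the arm holds its last target. There are 200 camera calls.

## Working session

There is one attempt and no reset: what is moved stays moved. The work goes in short steps, Python scripts to look and compute and a tool call to move; the robot and the scene stay as the last step left them, time stands still between calls to the robot, and variables do not carry over. Pictures are saved under pics/ and viewed, about 8 in all and at most 12, crops included, and the job is handed in when it is done.

Besides the shell and the picture viewer there is one more tool, called after "Request:" as a command line: name --argument value ..., lists and objects as JSON in quotes. move_arm: Moves the arm, as the interface text tells. Its arguments: {"type":"object","properties":{"deltas":{"type":"array","items":{"type":"array"}},"grip_force":{"type":"number"}},"required":["deltas"]}

```bash
mkdir -p pics; ls; cat > h.py <<'E'
import numpy as np,cv2
from workcell import status,read_camera,camera_info,order
def cap(n,f=None):
    i=camera_info(n);p,d=read_camera(n)
    if f: cv2.imwrite('pics/'+f,p[:,:,::-1])
    return p,d,i
def world(d,i):
    K,R,t=[np.array(i[k]) for k in('K','R','t')]
    v,u=np.mgrid[:d.shape[0],:d.shape[1]]
    c=np.stack([(u-K[0,2])/K[0,0]*d,(v-K[1,2])/K[1,1]*d,d],-1)
    return (c-t)@R
E
python3 - <<'E'
from h import *
for n in('scene','side'):
    p,d,i=cap(n,n+'0.png'); np.savez(n+'0.npz',p=p,d=d,w=world(d,i)); print(n,-np.array(i['R']).T@i['t'],(d>0).mean())
print(status.read_state())
E
```

```text
pics
scene [ 1.55967456 -0.3653844   1.07940307] 0.9920703125
side [-0.08642202  0.69922565  1.28074635] 0.9961328125
{'time': 0.1, 'q': array([-3.69018001e-02,  2.64700595e-01,  1.60527715e+00,  3.68256672e-05,
        1.27370800e+00, -3.68769449e-02]), 'joint_vel': array([-5.80849959e-05, -1.94228748e-03, -3.75119086e-03,  1.66807968e-03,
       -1.51235040e-03, -9.23315670e-04]), 'joint_torque': array([ 2.96398039e-04, -5.16707003e+01, -3.68589377e+01,  1.30520286e-05,
        6.22219843e-03,  5.24967299e-05]), 'tool_pos': array([6.74262236e-01, 3.73618061e-05, 2.03449794e-01]), 'tcp_rot': array([-2.22037916e+00, -2.22029995e+00,  2.19591579e-03]), 'wrist_force': array([-0.21767779,  1.13912731,  0.14124402]), 'torque': array([-0.00977602, -0.03393635,  0.04734152]), 'width': 0.9962738168309379}
```

View pics/scene0.png

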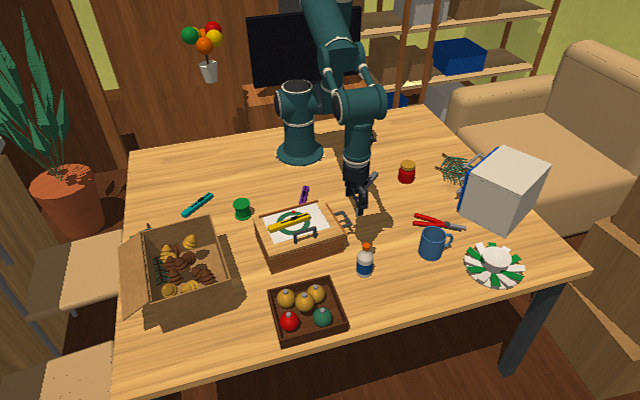

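View pics/side0.png

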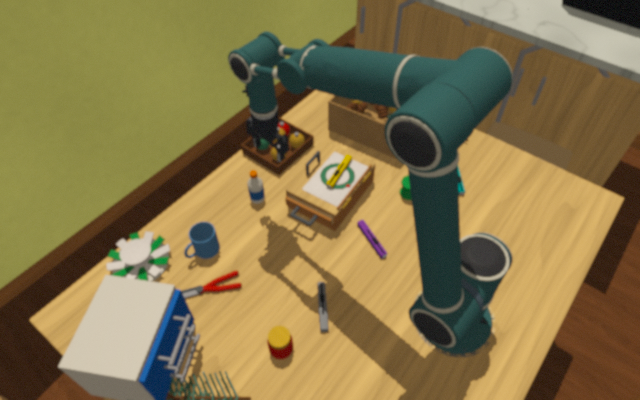

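Scene picture: the easel is at about (300,235), with the board handle at (305,235) and the tray handle at (345,220). Things shaped like the cutter are yellow on the board (288,222), teal (198,204), purple (304,195), and a grey one at (322,305) in the side view. The yellow one on the board fits. Next I measure and crop it to confirm.

```bash
python3 - <<'E'
from h import *
for n in('scene','side'):
    z=np.load(n+'0.npz');p,w=z['p'],z['w'];h=cv2.cvtColor(p,cv2.COLOR_RGB2HSV)
    print(n)
    W=w.reshape(400,640,3)
    ok=(W[...,0]>.3)&(W[...,0]<1.1)&(abs(W[...,1])<.5)
    # yellow
    m=ok&(h[...,0]>22)&(h[...,0]<33)&(h[...,1]>200)&(h[...,2]>120)&(W[...,2]>.08)&(W[...,2]<.14)
    k,l,s,c=cv2.connectedComponentsWithStats(m.astype(np.uint8))
    for j in range(1,k):
        if s[j,4]>40:
            P=W[l==j]; r=cv2.minAreaRect(P[:,:2].astype(np.float32)*1000); print('yel',c[j],s[j,4],r,np.percentile(P[:,2],[5,50,95]))
    # paper
    m=ok&(h[...,1]<60)&(h[...,2]>150)&(W[...,2]>.08)&(W[...,2]<.1)
    P=W[m]; print('paper',len(P),cv2.minAreaRect(P[:,:2].astype(np.float32)*1000),P[:,2].mean())
    # board top level
    m=ok&(W[...,2]>.084)&(W[...,2]<.097)
    k,l,s,c=cv2.connectedComponentsWithStats(m.astype(np.uint8)); j=1+s[1:,4].argmax(); P=W[l==j]
    print('board',c[j],len(P),cv2.minAreaRect(P[:,:2].astype(np.float32)*1000))
    # lid handle
    m=ok&(h[...,2]<90)&(W[...,2]>.122)&(W[...,2]<.145)
    k,l,s,c=cv2.connectedComponentsWithStats(m.astype(np.uint8))
    for j in range(1,k):
        if s[j,4]>10: P=W[l==j];print('hand',c[j],s[j,4],P.mean(0),cv2.minAreaRect(P[:,:2].astype(np.float32)*1000))
    for nm,lo,hi in(('grn',45,80),('blue',100,125),('redlo',0,6),('org',7,14)):
        m=ok&(h[...,0]>=lo)&(h[...,0]<=hi)&(h[...,1]>150)&(h[...,2]>60)&(W[...,2]>.008)&(W[...,2]<.15)
        k,l,s,c=cv2.connectedComponentsWithStats(m.astype(np.uint8))
        for j in range(1,k):
            if s[j,4]>60: P=W[l==j];print(nm,c[j].round(),s[j,4],P.mean(0).round(3),P.min(0).round(3),P.max(0).round(3))
a=cv2.imread('pics/scene0.png')[170:290,220:380];b=cv2.imread('pics/side0.png')[130:250,260:420]
cv2.imwrite('pics/c1.png',cv2.resize(np.hstack([a,b]),(800,300),interpolation=cv2.INTER_CUBIC))
E
```

```text
scene
yel [285.98156682 223.1797235 ] 217 ((535.802001953125, -177.94467163085938), (44.28953552246094, 144.62017822265625), 8.655574798583984) [0.09815649 0.10681689 0.1111663 ]
paper 1004 ((595.2581787109375, 111.6376953125), (352.76995849609375, 705.3521728515625), 9.592293739318848) 0.08952409234591792
board [297.42385596 227.67216804] 2666 ((555.3134765625, -148.8585205078125), (196.99038696289062, 261.01605224609375), 5.849944591522217)
hand [304.54878049 230.65853659] 82 [ 0.62994271 -0.1436176   0.13367417] ((629.2156982421875, -144.281494140625), (12.609627723693848, 72.79757690429688), 5.189147472381592)
grn [241. 207.] 236 [ 0.355 -0.315  0.046] [ 0.312 -0.343  0.008] [ 0.381 -0.286  0.064]
grn [474. 253.] 82 [0.791 0.395 0.021] [0.766 0.375 0.01 ] [0.815 0.415 0.032]
grn [476. 269.] 86 [0.852 0.365 0.02 ] [0.837 0.337 0.009] [0.866 0.399 0.033]
grn [513. 275.] 102 [0.908 0.463 0.02 ] [0.879 0.442 0.009] [0.935 0.485 0.031]
grn [495. 280.] 81 [0.906 0.398 0.019] [0.874 0.376 0.008] [0.934 0.42  0.03 ]
blue [461. 195.] 72 [0.574 0.464 0.084] [0.566 0.459 0.015] [0.582 0.469
[... 1892 characters left out ...]
822 0.413 0.031]
blue [183. 309.] 93 [0.556 0.481 0.125] [0.546 0.465 0.084] [0.565 0.499 0.149]
redlo [286. 128.] 62 [ 0.854 -0.266  0.049] [ 0.835 -0.296  0.019] [ 0.885 -0.248  0.066]
redlo [221. 284.] 294 [0.59  0.337 0.015] [0.542 0.279 0.008] [0.623 0.39  0.024]
redlo [277. 353.] 86 [0.312 0.397 0.042] [0.3   0.384 0.015] [0.332 0.403 0.06 ]
org [358. 107.] 99 [ 0.673 -0.47   0.107] [ 0.651 -0.499  0.088] [ 0.711 -0.446  0.123]
org [273. 152.] 267 [ 0.813 -0.15   0.04 ] [ 0.742 -0.297  0.008] [ 0.928 -0.097  0.05 ]
org [345. 207.] 361 [ 0.458 -0.104  0.042] [ 0.442 -0.27   0.009] [ 0.503 -0.006  0.079]
org [306. 211.] 71 [ 0.543 -0.005  0.054] [ 0.51  -0.019  0.008] [0.573 0.001 0.077]
```

View pics/c1.png

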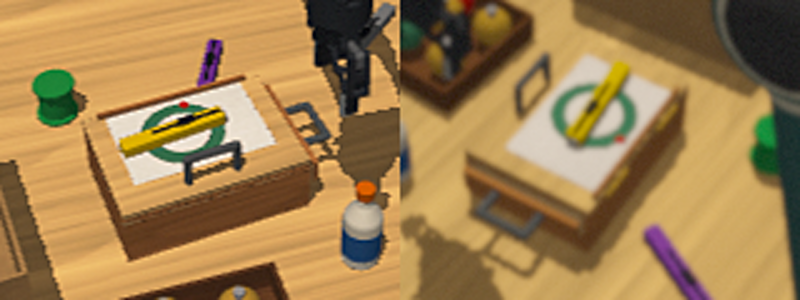

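The enlarged crop confirms it: the yellow cutter lies across the wreath, and the purple one is on the table. Now I measure the tray handle and refine the cutter and easel yaw.

```bash
python3 - <<'E'
from h import *
e=np.array([np.cos(.101),np.sin(.101)]);f=np.array([-e[1],e[0]])
for n in('scene','side'):
    z=np.load(n+'0.npz');p,W=z['p'],z['w'];h=cv2.cvtColor(p,cv2.COLOR_RGB2HSV)
    q=W[...,:2]-[.553,-.149]; a=q@e;b=q@f
    print(n)
    m=(abs(a)<.06)&(b>.139)&(b<.2)&(W[...,2]>.045)&(W[...,2]<.07)&(h[...,2]<110)
    P=W[m];print('tray h',len(P),np.median(P,0), [np.percentile(a[m],[2,98]).round(3),np.percentile(b[m],[2,20,50,80,98]).round(3)])
    m2=m&(b>.16);print(' bar',m2.sum(),W[m2].mean(0),a[m2].min(),a[m2].max(),b[m2].mean())
    m=(abs(a)<.09)&(b>.10)&(b<.15)&(W[...,2]>.02)&(W[...,2]<.075)&(h[...,2]>110)
    print('face b',np.percentile(b[m],[5,50,95]) if m.any() else 0)
    m=(abs(a)<.1)&(abs(b)<.13)&(W[...,2]>.098)&(W[...,2]<.116)&(h[...,1]>120)
    P=W[m][:,:2];r=cv2.minAreaRect(P.astype(np.float32)*1000);l=cv2.fitLine(P.astype(np.float32),cv2.DIST_HUBER,0,.001,.001).ravel();print('cut',len(P),r,P.mean(0),np.degrees(np.arctan2(l[1],l[0]))%180)
    # handle long edge of lid handle
    m=(abs(a-.073)<.02)&(abs(b)<.05)&(W[...,2]>.122)&(W[...,2]<.145)
    if m.sum()>10: print('lidh',W[m].mean(0),a[m].mean(),b[m].min(),b[m].max())
E
```

```text
scene
tray h 92 [0.53865798 0.026876   0.0612655 ] [array([-0.036,  0.044]), array([0.147, 0.16 , 0.176, 0.182, 0.186])]
 bar 74 [0.53981437 0.02697144 0.06066552] -0.03942880234422389 0.04451603637231535 0.17640414479969607
face b [0.13885397 0.14224021 0.14555405]
cut 302 ((501.1762390136719, -177.7022247314453), (167.72305297851562, 217.14862060546875), 54.864585876464844) [ 0.54277134 -0.17701963] 101.676765
lidh [ 0.63000151 -0.14205875  0.13307131] 0.07730896997425955 -0.03942413554519261 0.037110714418668866
side
tray h 244 [0.53251198 0.01170805 0.05940205] [array([-0.055,  0.051]), array([0.142, 0.145, 0.162, 0.184, 0.189])]
 bar 125 [0.53054878 0.02980315 0.06041064] -0.042081193490353164 0.039467388535739986 0.1801556570113015
face b [0.1099796  0.13760333 0.14558402]
cut 291 ((540.4199829101562, -144.8064727783203), (169.96206665039062, 209.62088012695312), 5.812853813171387) [ 0.53316865 -0.16775813] 101.30188
lidh [ 0.62103925 -0.14014535  0.13329394] 0.06858531373746445 -0.040401279839065475 0.04152112924215182
```

Request:
move_arm --deltas '[[[0,0,-0.1],[-0.15,0.1,0.2],-1],[[0,0,-0.2],[-0.5,0.2,0.4],-1],[[0,0,-0.2],[-0.5,0.2,0.5],-1],[[0,0,-0.3],[-0.7,0.2,0.7],-1],[[0,0,-0.4],[-0.8,0.2,0.7],-1],[[0,0,-0.5],[-0.9,0.2,0.7],-1],[[0,0,-0.6],[-0.9,0.2,0.7],0.2],[[0,0,-0.7],[-0.9,0.2,0.7],0.2],[[0,0,-0.8],[-0.9,0.2,0.7],0.2],[[0,0,-0.936],[-0.9,0.2,0.7],0.2],[[0,0,-0.936],[-0.9,0.2,0.7],0.2],[[0,0,-0.936],[-0.9,0.2,0.7],0.2]]'

```text
time: 1.6
tool_pos: [0.5852, 0.0199, 0.2743]
tcp_rot: [3.137, 0.163, -0.001]
wrist_force: [-0.7, 0.3, 1.0]
width: 0.404
```

```bash
python3 - <<'E'
from h import *
p,d,i=cap('wrist','w1.png');W=world(d,i);np.savez('w1.npz',p=p,d=d,w=W);h=cv2.cvtColor(p,cv2.COLOR_RGB2HSV)
print(-np.array(i['R']).T@i['t'],i['R'][2])
e=np.array([np.cos(.101),np.sin(.101)]);f=np.array([-e[1],e[0]])
q=W[...,:2]-[.553,-.149]; a=q@e;b=q@f
m=(abs(a)<.06)&(b>.165)&(b<.2)&(W[...,2]>.045)&(W[...,2]<.07)&(h[...,2]<110)
if m.sum():print('bar',m.sum(),W[m].mean(0),a[m].min(),a[m].max(),b[m].min(),b[m].max())
m=(h[...,0]>22)&(h[...,0]<33)&(h[...,1]>180)&(W[...,2]>.1)&(W[...,2]<.115)
P=W[m][:,:2]
if len(P):print('cut',len(P),cv2.minAreaRect(P.astype(np.float32)*1000))
m=(W[...,2]>.085)&(W[...,2]<.095)&(abs(a)<.13)&(abs(b)<.15)
P=W[m][:,:2]
if len(P):print('board',len(P),cv2.minAreaRect(P.astype(np.float32)*1000))
E
```

```text
[0.66540829 0.02771921 0.44388676] [-0.31149051 -0.03225168 -0.94970179]
bar 818 [0.53776196 0.03016307 0.06310785] -0.0365103323215347 0.04069884783058699 0.16587921498241903 0.18820085826749186
cut 1698 ((541.253173828125, -177.219482421875), (20.853660583496094, 145.13609313964844), 10.079306602478027)
board 33967 ((553.3973388671875, -151.38827514648438), (189.68545532226562, 261.3194274902344), 5.578105449676514)
```

View pics/w1.png

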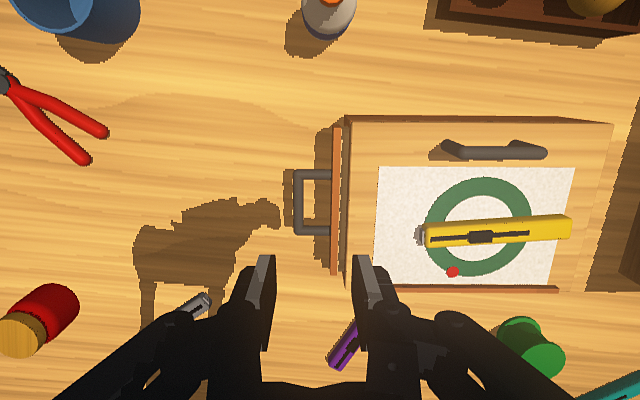

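Wrist picture: the tray bar is at (298,203), the cutter at (497,232) and the board handle at (495,152). All measurements agree. I go down onto the tray bar.

Request:
move_arm --deltas '[[[0,0,0],[-0.25,0.05,-0.2],0.2],[[0,0,0],[-0.49,0.1,-0.6],0.2],[[0,0,0],[-0.49,0.1,-1],0.2],[[0,0,0],[-0.49,0.1,-1],0.2]]'

```text
time: 2.15
tool_pos: [0.5327, 0.03, 0.1711]
tcp_rot: [-3.137, -0.161, 0.012]
wrist_force: [-0.2, 1.7, 0.1]
width: 0.401
```

Request:
move_arm --deltas '[[[0,0,0],[0,0,-0.4],0.2],[[0,0,0],[0,0,-0.7],0.2],[[0,0,0],[0,0,-0.7],0.2]]'

```text
time: 2.52
tool_pos: [0.5352, 0.0299, 0.104]
tcp_rot: [-3.137, -0.159, 0.005]
wrist_force: [0.9, -0.4, 0.3]
width: 0.397
```

Request:
move_arm --deltas '[[[0,0,0],[0,0,-0.3],0.2],[[0,0,0],[0,0,-0.5],0.2],[[0,0,0],[0,0,-0.63],0.2],[[0,0,0],[0,0,-0.63],0.2],[[0,0,0],[0,0,-0.63],1],[[0,0,0],[0,0,-0.63],1],[[0,0,0],[0,0,-0.63],1],[[0,0,0],[0,0,-0.63],1]]' --grip_force 40

```text
time: 3.52
tool_pos: [0.5361, 0.03, 0.042]
tcp_rot: [3.138, 0.158, 0.001]
wrist_force: [0.3, 0.4, 0.2]
width: -0.002
```

```bash
python3 - <<'E'
from h import *
p,d,i=cap('wrist');q,_,_=cap('side');s,_,_=cap('scene')
a=cv2.resize(p,(400,250));b=cv2.resize(q[150:250,230:390],(400,250),interpolation=cv2.INTER_CUBIC);c=cv2.resize(s[170:270,260:420],(400,250),interpolation=cv2.INTER_CUBIC)
print(status.read_state()['width'])
cv2.imwrite('pics/m1.png',np.vstack([np.hstack([a,b]),np.hstack([c,c*0])])[:,:,::-1])
E
```

```text
0.002944383412411141
```

View pics/m1.png

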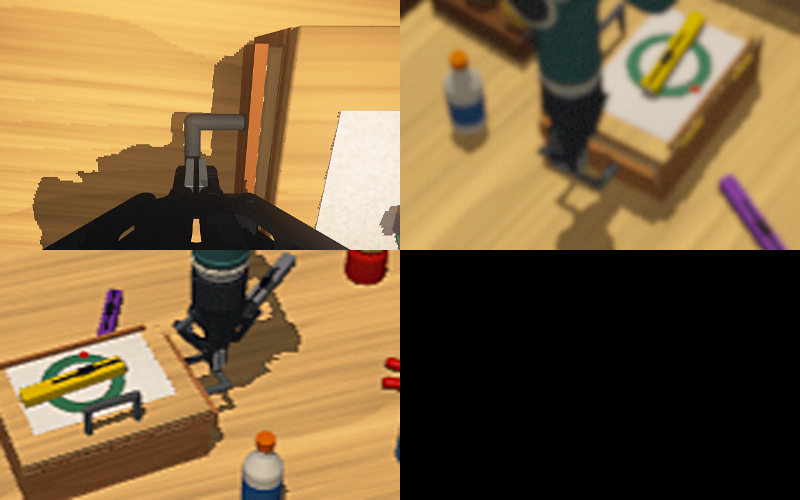

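The bar looks held, though the width reads 0. A short pull will show whether it is.

Request:
move_arm --deltas '[[[0,0,0],[-0.02,0.1,0],1],[[0,0,0],[-0.03,0.2,0],1],[[0,0,0],[-0.03,0.3,0],1],[[0,0,0],[-0.03,0.3,0],1]]'

```text
time: 4.18
tool_pos: [0.533, 0.061, 0.0417]
tcp_rot: [-3.137, -0.16, -0.0]
wrist_force: [-1.0, -0.1, 0.2]
width: 0.002
```

```bash
python3 - <<'E'
from h import *
p,d,i=cap('wrist');W=world(d,i)
q=W[...,:2]-[.553,-.150]; e=np.array([np.cos(.1),np.sin(.1)]);f=np.array([-e[1],e[0]]);a=q@e;b=q@f
for z0,z1 in((.05,.066),(.066,.08)):
  m=(W[...,2]>z0)&(W[...,2]<z1)&(a>-.1)&(a<.1)&(b>.12)&(b<.3)
  print(z0,m.sum(),np.histogram(b[m],np.arange(.12,.3,.01)))
h=cv2.cvtColor(p,cv2.COLOR_RGB2HSV)
m=(W[...,2]>.05)&(W[...,2]<.072)&(a>-.1)&(a<.05)&(b>.15)&(b<.3)&(h[...,2]<110)
print(W[m].min(0),W[m].max(0),np.median(W[m],0))
cv2.imwrite('pics/w3.png',p[:,:,::-1])
print(status.read_state())
E
```

```text
0.05 10392 (array([ 591,  570, 3948,  832,  611, 1008, 2832,    0,    0,    0,    0,
          0,    0,    0,    0,    0,    0]), array([0.12, 0.13, 0.14, 0.15, 0.16, 0.17, 0.18, 0.19, 0.2 , 0.21, 0.22,
       0.23, 0.24, 0.25, 0.26, 0.27, 0.28, 0.29]))
0.066 11233 (array([4425, 1864, 4533,    1,    0,    3,    0,   13,  161,  179,   54,
          0,    0,    0,    0,    0,    0]), array([0.12, 0.13, 0.14, 0.15, 0.16, 0.17, 0.18, 0.19, 0.2 , 0.21, 0.22,
       0.23, 0.24, 0.25, 0.26, 0.27, 0.28, 0.29]))
[ 0.50565046 -0.00397789  0.05514234] [0.57817217 0.06313122 0.07136107] [0.5407803  0.02916088 0.06278012]
{'time': 4.225, 'q': array([ 6.68141393e-02,  1.64359295e-01,  2.05012089e+00, -1.65069158e-04,
        9.27073551e-01,  1.53594586e+00]), 'joint_vel': array([-0.01172916, -0.00152389,  0.00212082, -0.00264205,  0.00202476,
       -0.00260294]), 'joint_torque': array([ 2.68546930e-01, -3.99752891e+01, -3.07260597e+01,  3.76320910e-02,
       -8.43600246e-04,  2.21261184e-02]), 'tool_pos': array([0.53299113, 0.06057058, 0.04167736]), 'tcp_rot': array([3.13739557e+00, 1.59774354e-01, 6.44434464e-05]), 'wrist_force': array([-0.07157428, -0.89743284, -0.24619714]), 'torque': array([-0.03751528, -0.02157174,  0.04443834]), 'width': 0.0002032729881450318}
```

View pics/w3.png

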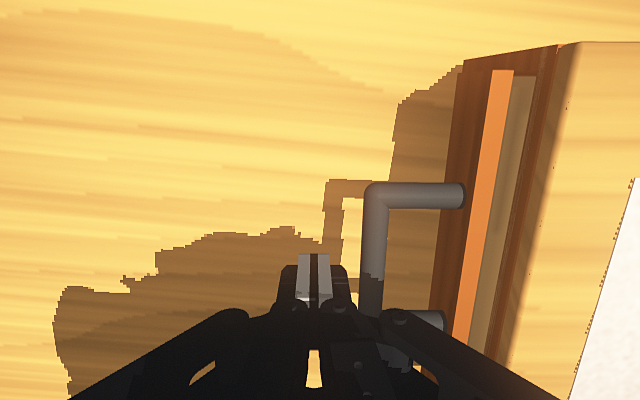

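```bash
python3 - <<'E'
from h import *
p,d,i=cap('wrist');W=world(d,i)
for r in range(245,310,6): print(r,[W[r,c].round(3).tolist() for c in(306,322)],W[r,372].round(3).tolist())
E
```

```text
245 [[0.514, 0.063, 0.001], [0.515, 0.053, 0.0]] [0.547, 0.035, 0.065]
251 [[0.509, 0.063, 0.0], [0.51, 0.052, 0.001]] [0.544, 0.034, 0.064]
257 [[0.544, 0.064, 0.076], [0.545, 0.058, 0.077]] [0.541, 0.034, 0.064]
263 [[0.544, 0.064, 0.081], [0.544, 0.058, 0.081]] [0.538, 0.033, 0.065]
269 [[0.544, 0.064, 0.087], [0.544, 0.058, 0.086]] [0.535, 0.033, 0.064]
275 [[0.544, 0.064, 0.091], [0.544, 0.058, 0.091]] [0.532, 0.032, 0.064]
281 [[0.544, 0.064, 0.096], [0.544, 0.058, 0.094]] [0.528, 0.032, 0.064]
287 [[0.543, 0.064, 0.099], [0.544, 0.058, 0.099]] [0.525, 0.031, 0.065]
293 [[0.544, 0.064, 0.103], [0.544, 0.058, 0.103]] [0.522, 0.031, 0.064]
299 [[0.543, 0.064, 0.107], [0.544, 0.058, 0.107]] [0.519, 0.03, 0.064]
305 [[0.545, 0.064, 0.112], [0.545, 0.059, 0.111]] [0.515, 0.03, 0.064]
```

The wrist depth puts the real fingertips at z≈0.075, while the reported TCP is at 0.042. The bar top reads 0.064, which is correct, so the fingers closed above the bar. The tips end about 33 mm short of the reported TCP. I retry that much lower and check the tip height before closing.

Request:
move_arm --deltas '[[[0,0,0],[0,0,0.2],0.4],[[0,0,0],[0.02,-0.15,0.2],0.4],[[0,0,0],[0.03,-0.3,0.2],0.4],[[0,0,0],[0.03,-0.3,0.2],0.4],[[0,0,0],[0.03,-0.3,0.1],0.4],[[0,0,0],[0.03,-0.3,0],0.4],[[0,0,0],[0.03,-0.3,-0.1],0.4],[[0,0,0],[0.03,-0.3,-0.2],0.4],[[0,0,0],[0.03,-0.3,-0.2],0.4]]'

```text
time: 5.4
tool_pos: [0.5348, 0.0302, 0.0203]
tcp_rot: [-3.137, -0.158, 0.004]
wrist_force: [0.8, 0.4, 0.1]
width: 0.299
```

```bash
python3 - <<'E'
from h import *
p,d,i=cap('wrist','w4.png');W=world(d,i)
s=status.read_state();print(s['tool_pos'],s['width'],s['wrist_force'])
for r in range(200,330,8): print(r,[W[r,c].round(3).tolist() for c in(275,288,315,330,345)])
E
```

```text
[0.53542831 0.03011827 0.02094756] 0.30113798489075666 [-0.24498994  0.74486083 -0.65636389]
200 [[0.551, 0.053, 0.0], [0.552, 0.046, 0.001], [0.574, 0.033, 0.062], [0.574, 0.027, 0.062], [0.575, 0.022, 0.063]]
208 [[0.547, 0.053, 0.001], [0.547, 0.046, 0.0], [0.571, 0.033, 0.064], [0.572, 0.027, 0.064], [0.572, 0.022, 0.064]]
216 [[0.541, 0.053, -0.001], [0.542, 0.045, -0.0], [0.568, 0.033, 0.065], [0.615, 0.038, 0.19], [0.57, 0.021, 0.065]]
224 [[0.537, 0.052, 0.001], [0.538, 0.045, 0.001], [0.564, 0.032, 0.063], [0.54, 0.021, 0.001], [0.541, 0.012, 0.001]]
232 [[0.532, 0.052, 0.001], [0.533, 0.044, 0.001], [0.561, 0.032, 0.063], [0.535, 0.02, 0.0], [0.536, 0.011, 0.0]]
240 [[0.527, 0.052, 0.001], [0.527, 0.044, 0.0], [0.558, 0.032, 0.065], [0.53, 0.019, -0.0], [0.531, 0.011, 0.001]]
248 [[0.522, 0.051, 0.001], [0.522, 0.044, -0.0], [0.555, 0.031, 0.064], [0.525, 0.019, 0.001], [0.526, 0.01, 0.001]]
256 [[0.544, 0.047, 0.054], [0.517, 0.043, 0.001], [0.551, 0.031, 0.063], [0.52, 0.018, 0.0], [0.547, 0.017, 0.053]]
264 [[0.545, 0.046, 0.061], [0.512, 0.043, 0.001], [0.547, 0.03, 0.0
[... 284 characters left out ...]
288 [[0.544, 0.045, 0.077], [0.495, 0.041, 0.0], [0.536, 0.029, 0.063], [0.498, 0.016, 0.001], [0.538, 0.017, 0.065]]
296 [[0.544, 0.044, 0.083], [0.49, 0.041, 0.001], [0.533, 0.029, 0.064], [0.492, 0.015, 0.0], [0.536, 0.017, 0.066]]
304 [[0.541, 0.044, 0.084], [0.484, 0.041, 0.0], [0.529, 0.028, 0.063], [0.486, 0.014, -0.0], [0.532, 0.017, 0.066]]
312 [[0.539, 0.044, 0.085], [0.478, 0.04, -0.0], [0.525, 0.028, 0.063], [0.48, 0.014, -0.0], [0.529, 0.016, 0.067]]
320 [[0.536, 0.043, 0.085], [0.472, 0.04, -0.0], [0.521, 0.028, 0.063], [0.474, 0.013, -0.0], [0.526, 0.016, 0.068]]
328 [[0.532, 0.043, 0.084], [0.466, 0.039, 0.0], [0.517, 0.027, 0.063], [0.468, 0.012, -0.0], [0.469, 0.003, -0.0]]
```

View pics/w4.png

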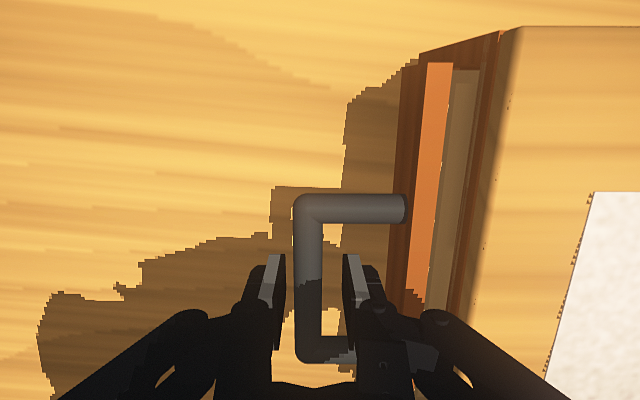

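Picture: the fingers now straddle the bar, with the tips at (268,256) and (350,256), z≈0.053, and the bar top at 0.064. I go 13 mm lower, close and pull.

Request:
move_arm --deltas '[[[0,0,0],[0,0,-0.13],0.4],[[0,0,0],[0,0,-0.13],0.4],[[0,0,0],[0,0,-0.13],1],[[0,0,0],[0,0,-0.13],1],[[0,0,0],[0,0,-0.13],1]]' --grip_force 50

```text
time: 6.08
tool_pos: [0.5355, 0.0303, 0.0084]
tcp_rot: [-3.137, -0.157, 0.001]
wrist_force: [-1.0, 2.4, -2.3]
width: 0.122
```

Request:
move_arm --deltas '[[[0,0,0],[-0.01,0.1,0],1],[[0,0,0],[-0.02,0.25,0],1],[[0,0,0],[-0.04,0.4,0],1],[[0,0,0],[-0.06,0.55,0],1],[[0,0,0],[-0.07,0.7,0],1],[[0,0,0],[-0.09,0.85,0],1],[[0,0,0],[-0.1,0.95,0],1],[[0,0,0],[-0.1,0.99,0],1],[[0,0,0],[-0.1,0.99,0],1]]'

```text
time: 7.2
tool_pos: [0.5261, 0.1262, 0.0084]
tcp_rot: [3.132, 0.162, -0.0]
wrist_force: [1.4, -15.9, -3.8]
width: 0.12
```

Request:
move_arm --deltas '[[[0,0,0],[0,0.03,0],1],[[0,0,0],[-0.01,0.07,0],1],[[0,0,0],[-0.01,0.07,0],1],[[0,0,0],[-0.01,0.07,0],1]]'

```text
time: 7.7
tool_pos: [0.5261, 0.126, 0.0084]
tcp_rot: [3.121, 0.165, 0.0]
wrist_force: [6.7, -41.6, -2.8]
width: 0.121
```

```bash
python3 - <<'E'
from h import *
s=status.read_state();print(s['tool_pos'],s['wrist_force'],s['width'])
p,d,i=cap('side');W=world(d,i)
e=np.array([np.cos(.1),np.sin(.1)]);f=np.array([-e[1],e[0]])
q=W[...,:2]-[.553,-.150];a=q@e;b=q@f
for lo,hi in((.034,.046),(.058,.076)):
  m=(W[...,2]>lo)&(W[...,2]<hi)&(abs(a)<.1)&(b>.1)&(b<.3);print(m.sum(),np.histogram(b[m],np.arange(.1,.3,.01))[0])
E
```

```text
[0.52610386 0.12604829 0.00840741] [  6.73983341 -41.61568292  -2.84089511] 0.12106718713691514
973 [  4 104 113  98 105  95  83  75  74  67  72  33   2  27  14   0   0   0
   4]
323 [ 5  7 62 17  4  2  6  5  4  4  4  3 11 74 36 11 13 35 15]
```

The arm is at a hard stop (41 N, no further motion after 96 mm). The tray must have started about 14 mm out, which matches the visible gap. I unload the pull, release and rise.

Request:
move_arm --deltas '[[[0,0,0],[0,-0.05,0],1],[[0,0,0],[0,-0.05,0],0.4],[[0,0,0],[0,-0.05,0],0.4],[[0,0,0],[0,-0.05,0.2],0.4],[[0,0,0],[0,-0.05,0.6],0.4],[[0,0,0],[0,-0.05,1],0.4],[[0,0,0],[0,-0.05,1],0.4]]'

```text
time: 8.62
tool_pos: [0.5287, 0.1332, 0.1137]
tcp_rot: [-3.135, -0.16, -0.015]
wrist_force: [0.8, -0.5, -0.5]
width: 0.302
```

Request:
move_arm --deltas '[[[0,0,0.1],[0.3,-0.3,0.5],0],[[0,0,0.2],[0.4,-0.5,0.9],-0.3],[[0,0,0.3],[0.4,-0.5,1],-0.3],[[0,0,0.4],[0.4,-0.5,1],-0.3],[[0,0,0.5],[0.4,-0.5,1],-0.3],[[0,0,0.6],[0.4,-0.5,1],-0.3],[[0,0,0.7],[0.4,-0.5,1],-0.3],[[0,0,0.8],[0.4,-0.5,1],-0.3],[[0,0,0.9],[0.4,-0.5,1],-0.3],[[0,0,0.983],[0.4,-0.5,1],-0.3],[[0,0,0.983],[0.4,-0.5,1],-0.3]]'

```text
time: 10.0
tool_pos: [0.5644, 0.0819, 0.2077]
tcp_rot: [-2.138, -2.301, 0.001]
wrist_force: [0.2, 0.5, -0.6]
width: 0.651
```

```bash
cat > m.py <<'E'
from h import *
def tray(n):
    p,d,i=cap(n);W=world(d,i)
    e=np.array([np.cos(.1),np.sin(.1)]);f=np.array([-e[1],e[0]])
    q=W[...,:2]-[.553,-.150];a=q@e;b=q@f
    m=(W[...,2]>.036)&(W[...,2]<.044)&(abs(a)<.12)&(b>.135)&(b<.3)
    k,l,s,c=cv2.connectedComponentsWithStats(m.astype(np.uint8));j=1+s[1:,4].argmax();m=l==j
    print(n,'floor',m.sum(),W[m].mean(0),'a',np.percentile(a[m],[1,99]),'b',np.percentile(b[m],[1,99]))
    m=(W[...,2]>.061)&(W[...,2]<.075)&(abs(a)<.12)&(b>.22)&(b<.3)
    print(' rim',m.sum(),np.percentile(a[m],[1,99]),np.percentile(b[m],[1,50,99])) if m.any() else 0
    h=cv2.cvtColor(p,cv2.COLOR_RGB2HSV)
    m=(h[...,0]>22)&(h[...,0]<33)&(h[...,1]>180)&(W[...,2]>.1)&(W[...,2]<.118)
    if m.any():
        r=cv2.minAreaRect(W[m][:,:2].astype(np.float32)*1000);print(' cut',m.sum(),r,np.median(W[m][:,2]))
    return p,W,a,b
E
python3 - <<'E'
from m import *
s=status.read_state();print(s['tool_pos'],s['tcp_rot'],s['q'])
for n in('wrist','scene','side'): tray(n)
E
```

```text
[0.56443718 0.08190525 0.20766499] [-2.13753392e+00 -2.30050596e+00  1.06541045e-03] [1.00081552e-01 6.59183767e-02 1.82727534e+00 5.62828957e-04
 1.24977347e+00 2.64933223e-02]
wrist floor 12407 [0.53547429 0.02863646 0.04043668] a [-0.08005207  0.08035082] b [0.13600311 0.21976707]
 rim 4628 [-0.0832162   0.08504708] [0.22399631 0.2387356  0.28185276]
 cut 91 ((527.4735107421875, -107.80299377441406), (22.96175765991211, 8.326314926147461), 13.762396812438965) 0.10979312098213241
scene floor 513 [0.52443286 0.03980806 0.03927692] a [-0.08059373  0.06095697] b [0.15332347 0.23011862]
 rim 189 [-0.08097103  0.08944219] [0.22289168 0.23629791 0.28182791]
 cut 226 ((544.926513671875, -176.3599853515625), (28.802902221679688, 144.7635955810547), 10.112829208374023) 0.10758245572791018
side floor 765 [0.53826966 0.02433299 0.03927895] a [-0.07184893  0.08007162] b [0.13543534 0.21350048]
 rim 278 [-0.08767223  0.08262637] [0.22283438 0.23927417 0.28475778]
 cut 212 ((537.3441162109375, -174.82769775390625), (25.582151412963867, 151.6141815185547), 9.847192764282227) 0.10855166426869249
```

The tray is out. Its floor is centred at a≈0, with the front inner edge at b≈0.228. Now over the cutter for a close look.

Request:
move_arm --deltas '[[[0,0,0.03],[0,-0.4,0],-0.3],[[0,0,0.064],[-0.05,-0.8,0],-0.3],[[0,0,0.064],[-0.1,-1,0],-0.3]]'

```text
time: 10.52
tool_pos: [0.5548, -0.0203, 0.2086]
tcp_rot: [-2.023, -2.403, 0.0]
wrist_force: [0.8, 0.5, -0.5]
width: 0.649
```

Request:
move_arm --deltas '[[[0,0,0],[0,-0.5,0],-0.3],[[0,0,0],[-0.1,-1,0],-0.3],[[0,0,0],[-0.13,-1,0],-0.3]]'

```text
time: 10.9
tool_pos: [0.5415, -0.1214, 0.2086]
tcp_rot: [2.027, 2.4, -0.0]
wrist_force: [0.5, -0.3, -0.2]
width: 0.652
```

Request:
move_arm --deltas '[[[0,0,0],[0,-0.3,0],-0.3],[[0,0,0],[0,-0.59,0],-0.3],[[0,0,0],[0,-0.59,0],-0.3],[[0,0,0],[0,-0.59,0],-0.3]]'

```text
time: 11.4
tool_pos: [0.542, -0.1766, 0.2085]
tcp_rot: [-2.019, -2.405, -0.001]
wrist_force: [0.1, 0.1, -0.3]
width: 0.648
```

```bash
python3 - <<'E'
from m import *
s=status.read_state();print(s['tool_pos'],s['tcp_rot'],s['width'])
p,W,a,b=tray('wrist');cv2.imwrite('pics/w5.png',p[:,:,::-1])
m=(abs(W[...,2]-.09)<.004)&(abs(a)<.12)&(abs(b)<.15)
print('board',cv2.minAreaRect(W[m][:,:2].astype(np.float32)*1000),np.median(W[m][:,2]))
m=(W[...,2]>.126)&(W[...,2]<.145)&(a>.04)&(a<.1)&(abs(b)<.05)
if m.any(): print('lidh',m.sum(),W[m].mean(0),W[m].min(0),W[m].max(0),cv2.minAreaRect(W[m][:,:2].astype(np.float32)*1000))
E
```

```text
[ 0.54202178 -0.17661188  0.20849601] [-2.01927023e+00 -2.40542093e+00 -1.23183185e-03] 0.6483490002747774Traceback (most recent call last):
  File "<stdin>", line 3, in <module>
  File "m.py", line 7, in tray
    k,l,s,c=cv2.connectedComponentsWithStats(m.astype(np.uint8));j=1+s[1:,4].argmax();m=l==j
                                                                     ~~~~~~~~~~~~~~^^
ValueError: attempt to get argmax of an empty sequence
```

```bash
sed -i 's/^    k,l,s,c=/    if m.any():\n     k,l,s,c=/; s/^    print(n,.floor/     print(n,"floor/; s/"floor'"'"'/"floor"/' m.py; python3 - <<'E'
from m import *
p,W,a,b=tray('wrist');cv2.imwrite('pics/w5.png',p[:,:,::-1])
m=(abs(W[...,2]-.09)<.004)&(abs(a)<.12)&(abs(b)<.15)
print('board',cv2.minAreaRect(W[m][:,:2].astype(np.float32)*1000),np.median(W[m][:,2]))
m=(W[...,2]>.126)&(W[...,2]<.145)&(a>.04)&(a<.1)&(abs(b)<.05)
if m.any(): print('lidh',m.sum(),W[m].mean(0),W[m].min(0),W[m].max(0),cv2.minAreaRect(W[m][:,:2].astype(np.float32)*1000))
E
```

```text
cut 2269 ((543.830810546875, -193.2417449951172), (21.43231964111328, 112.77201080322266), 9.650993347167969) 0.11029701059777376
board ((553.1309814453125, -154.76771545410156), (190.84498596191406, 253.49658203125), 5.573476791381836) 0.09104479521913555
lidh 1952 [ 0.62377733 -0.1412281   0.13665794] [ 0.61600779 -0.18300291  0.12604964] [ 0.63450829 -0.10418549  0.14014528] ((625.3401489257812, -143.5382537841797), (12.240161895751953, 79.00696563720703), 5.8128485679626465)
```

View pics/w5.png

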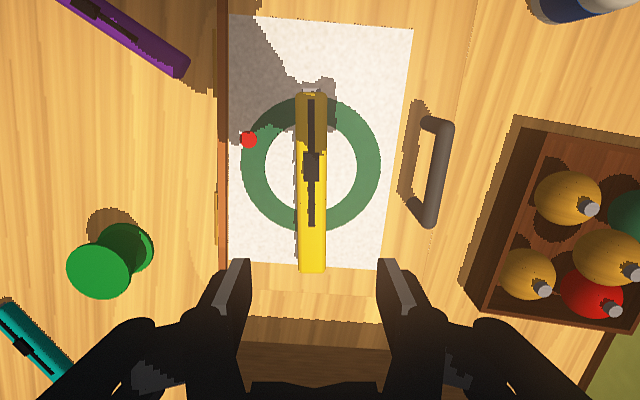

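Picture: the cutter runs (311,92)–(312,272), centred between the open fingers at (235,262) and (390,262). The axis is 9.7°, the tool 10°, and the lid handle at (435,170) is clear. Go down and grip.

Request:
move_arm --deltas '[[[0,0,0],[-0.01,0,-0.4],-0.3],[[0,0,0],[-0.01,0,-0.8],-0.3],[[0,0,0],[-0.01,0,-1],-0.3],[[0,0,0],[-0.01,0,-1],-0.3]]'

```text
time: 12.0
tool_pos: [0.5398, -0.1769, 0.1071]
tcp_rot: [-2.017, -2.404, 0.002]
wrist_force: [0.4, -0.9, -0.3]
width: 0.649
```

Request:
move_arm --deltas '[[[0,0,0],[0,0,-0.25],-0.3],[[0,0,0],[0,0,-0.46],-0.3],[[0,0,0],[0,0,-0.46],-0.3],[[0,0,0],[0,0,-0.46],1],[[0,0,0],[0,0,-0.46],1],[[0,0,0],[0,0,-0.46],1],[[0,0,0],[0,0,-0.46],1]]' --grip_force 50

```text
time: 12.88
tool_pos: [0.5427, -0.1786, 0.0649]
tcp_rot: [2.017, 2.404, 0.002]
wrist_force: [0.3, 0.1, 5.4]
width: 0.27
```

```bash
python3 - <<'E'
from m import *
s=status.read_state();print(s['tool_pos'],s['width'],s['wrist_force'])
p,W,a,b=tray('wrist');cv2.imwrite('pics/w6.png',p[:,:,::-1])
for r in range(235,300,6): print(r,[W[r,c].round(3).tolist() for c in(280,290,330,345)])
E
```

```text
[ 0.54269128 -0.17863501  0.06488103] 0.2696076434621163 [0.26158188 0.11370583 5.43972735]
 cut 5448 ((540.2310791015625, -165.43084716796875), (24.00275230407715, 124.93987274169922), 10.073417663574219) 0.1102051168307914
235 [[0.525, -0.164, 0.092], [0.529, -0.155, 0.11], [0.544, -0.152, 0.11], [0.553, -0.159, 0.092]]
241 [[0.526, -0.166, 0.093], [0.53, -0.158, 0.11], [0.545, -0.155, 0.11], [0.554, -0.161, 0.093]]
247 [[0.526, -0.169, 0.094], [0.53, -0.16, 0.11], [0.545, -0.157, 0.111], [0.554, -0.164, 0.093]]
253 [[0.526, -0.172, 0.093], [0.53, -0.162, 0.11], [0.546, -0.16, 0.11], [0.555, -0.167, 0.092]]
259 [[0.527, -0.171, 0.101], [0.531, -0.165, 0.111], [0.546, -0.162, 0.111], [0.554, -0.166, 0.101]]
265 [[0.527, -0.17, 0.107], [0.531, -0.167, 0.111], [0.547, -0.165, 0.11], [0.553, -0.166, 0.107]]
271 [[0.528, -0.17, 0.111], [0.532, -0.171, 0.109], [0.547, -0.167, 0.111], [0.553, -0.166, 0.111]]
277 [[0.528, -0.171, 0.115], [0.532, -0.173, 0.11], [0.548, -0.171, 0.11], [0.552, -0.166, 0.116]]
283 [[0.528, -0.17, 0.121], [0.532, -0.176, 0.109], [0.548, -0.173, 0.11], [0.552, -0.166, 0.121]]
289 [[0.529, -0.17, 0.124], [0.533, -0.179, 0.11], [0.549, -0.176, 0.11], [0.552, -0.167, 0.123]]
295 [[0.529, -0.17, 0.128], [0.533, -0.181, 0.11], [0.549, -0.179, 0.11], [0.553, -0.169, 0.123]]
```

Held: width 0.27 is 23 mm, the tips are at about 0.093, and the cutter centre is within 1 mm of the tool. I lift it, turn +85.6° and carry it over the tray.

Request:
move_arm --deltas '[[[0,0,0],[0,0,0.2],1],[[0,0,0],[0,0,0.6],1],[[0,0,0],[0,0,1],1],[[0,0,0.1],[0,0.3,1],1],[[0,0,0.2],[0,0.6,1],1],[[0,0,0.3],[0,1,1],1],[[0,0,0.4],[0,1,1],1],[[0,0,0.4],[0,1,1],1]]'

```text
time: 13.92
tool_pos: [0.5409, -0.0775, 0.1628]
tcp_rot: [1.178, 2.912, -0.0]
wrist_force: [0.1, -0.4, -1.1]
width: 0.269
```

Request:
move_arm --deltas '[[[0,0,0.1],[0,0.4,0],1],[[0,0,0.2],[0,0.8,0],1],[[0,0,0.3],[-0.05,1,0],1],[[0,0,0.4],[-0.07,1,0],1],[[0,0,0.5],[-0.07,1,0],1],[[0,0,0.551],[-0.07,1,0],1],[[0,0,0.551],[-0.07,1,0],1],[[0,0,0.551],[-0.07,1,0],1]]'

```text
time: 14.92
tool_pos: [0.534, 0.0216, 0.1627]
tcp_rot: [0.148, -3.138, 0.0]
wrist_force: [-0.8, -0.7, -0.7]
width: 0.267
```

```bash
python3 - <<'E'
from m import *
s=status.read_state();print(s['tool_pos'],s['tcp_rot'],s['width'],s['q'])
E
```

```text
[0.53402828 0.02163821 0.1626658 ] [ 1.47762361e-01 -3.13807328e+00  2.03132660e-05] 0.2669390195622778 [-6.09805500e-03  2.93549812e-02  1.95074174e+00 -1.65346911e-05
  1.16153764e+00 -1.67099223e+00]
```

Request:
move_arm --deltas '[[[0,0,0.002],[0.01,0.07,0],1],[[0,0,0.002],[0.01,0.07,-0.4],1],[[0,0,0.002],[0.01,0.07,-0.8],1],[[0,0,0.002],[0.01,0.07,-0.8],1],[[0,0,0.002],[0.01,0.07,-0.8],1]]'

```text
time: 15.55
tool_pos: [0.536, 0.0292, 0.0839]
tcp_rot: [-0.157, 3.136, 0.0]
wrist_force: [0.9, -0.2, -0.6]
width: 0.27
```

```bash
python3 - <<'E'
from m import *
s=status.read_state();print(s['tool_pos'],s['width'])
V=[]
for n in('wrist','scene','side'):
    p,d,i=cap(n);W=world(d,i);h=cv2.cvtColor(p,cv2.COLOR_RGB2HSV)
    e=np.array([np.cos(.0987),np.sin(.0987)]);f=np.array([-e[1],e[0]])
    q=W[...,:2]-[.553,-.1505];a=q@e;b=q@f
    m=(h[...,0]>20)&(h[...,0]<33)&(h[...,1]>170)&(W[...,2]>.09)&(W[...,2]<.14)&(b>.14)&(b<.23)
    if m.any():print(n,'cut',m.sum(),np.percentile(a[m],[1,99]),np.percentile(b[m],[1,50,99]),np.median(W[m][:,2]),cv2.minAreaRect(W[m][:,:2].astype(np.float32)*1000))
    m=(W[...,2]>.058)&(W[...,2]<.067)&(b>.15)&(b<.22)
    for sg in(-1,1):
        k=m&(abs(a*sg-.087)<.012);
        if k.sum()>5:print(' wall',sg,k.sum(),np.percentile(a[k],[3,50,97]))
    V.append(p)
S=[cv2.resize(V[0],(400,250)),cv2.resize(V[1][160:260,260:420],(400,250)),cv2.resize(V[2][140:240,230:390],(400,250))]
cv2.imwrite('pics/m2.png',np.vstack([np.hstack(S[:2]),np.hstack([S[2],S[2]*0])])[:,:,::-1])
E
```

```text
[0.53596569 0.02921801 0.08388527] 0.27038501193913145
wrist cut 13033 [-0.07614611  0.04661577] [0.16837885 0.18011104 0.19165287] 0.1292068897141818 ((521.4979858398438, 27.330883026123047), (126.41496276855469, 23.995031356811523), 5.778903007507324)
 wall -1 1102 [-0.08427295 -0.08274507 -0.0808733 ]
 wall 1 95 [0.08062826 0.08186279 0.08567318]
scene cut 154 [-0.06260192  0.07627669] [0.16905678 0.17766489 0.19283759] 0.12703768117555056 ((537.2213134765625, 31.150959014892578), (150.44863891601562, 25.988481521606445), 4.333226680755615)
 wall -1 17 [-0.08442147 -0.07991101 -0.07683767]
 wall 1 38 [0.0818935  0.08550532 0.08919067]
side cut 212 [-0.07623406  0.0696325 ] [0.16822171 0.18471596 0.193766  ] 0.12766977551396014 ((532.291748046875, 29.921634674072266), (148.28167724609375, 27.271249771118164), 5.748147487640381)
 wall -1 35 [-0.08781318 -0.08575747 -0.08217946]
 wall 1 26 [0.07707104 0.08008139 0.08326278]
```

View pics/m2.png

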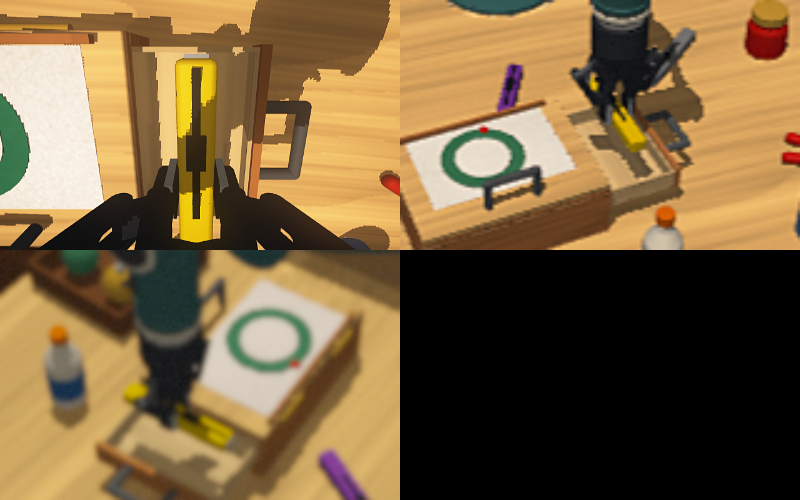

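Picture: the cutter sits over the tray between both side walls (a −0.076…+0.074, walls ±0.081), in line with it. Lower and release.

Request:
move_arm --deltas '[[[0,0,0],[0.01,0,-0.3],1],[[0,0,0],[0.01,0,-0.55],1],[[0,0,0],[0.01,0,-0.64],1],[[0,0,0],[0.01,0,-0.69],1],[[0,0,0],[0.01,0,-0.69],1],[[0,0,0],[0.01,0,-0.69],1]]'

```text
time: 16.45
tool_pos: [0.5373, 0.029, 0.0149]
tcp_rot: [-0.158, 3.135, -0.0]
wrist_force: [-0.4, 0.5, 0.7]
width: 0.266
```

Request:
move_arm --deltas '[[[0,0,0],[0,0,0],0.15],[[0,0,0],[0,0,0],0.15],[[0,0,0],[0,0,0],0.15],[[0,0,0],[0,0,0.2],0.15],[[0,0,0],[0,0,0.6],0.15],[[0,0,0],[0,0,1],0.15],[[0,0,0],[0,0,1],0.15]]'

```text
time: 17.32
tool_pos: [0.5395, 0.0291, 0.1179]
tcp_rot: [-0.157, 3.129, -0.001]
wrist_force: [0.2, -0.8, -0.4]
width: 0.424
```

Request:
move_arm --deltas '[[[0,0,-0.1],[0.1,0,0.4],0.15],[[0,0,-0.2],[0.3,-0.1,0.8],0.15],[[0,0,-0.3],[0.5,-0.3,1],0.15],[[0,0,-0.4],[0.7,-0.4,1],0.15],[[0,0,-0.5],[0.8,-0.5,1],0.15],[[0,0,-0.6],[0.8,-0.6,1],0.15],[[0,0,-0.7],[0.85,-0.7,1],0.15],[[0,0,-0.8],[0.85,-0.8,1],0.15],[[0,0,-0.9],[0.85,-0.9,1],0.15],[[0,0,-1],[0.85,-0.9,1],0.15],[[0,0,-1],[0.85,-0.9,1],0.15]]'

```text
time: 18.7
tool_pos: [0.6202, -0.061, 0.212]
tcp_rot: [-2.104, -2.33, 0.002]
wrist_force: [0.6, 0.5, -0.0]
width: 0.421
```

```bash
cat > chk.py <<'E'
from m import *
s=status.read_state();print(s['time'],s['tool_pos'],s['tcp_rot'],s['width'])
e=np.array([np.cos(.0987),np.sin(.0987)]);f=np.array([-e[1],e[0]])
def chk(n):
    p,d,i=cap(n);W=world(d,i);h=cv2.cvtColor(p,cv2.COLOR_RGB2HSV)
    q=W[...,:2]-[.553,-.1505];a=q@e;b=q@f
    m=(h[...,0]>20)&(h[...,0]<33)&(h[...,1]>170)&(W[...,2]>.045)&(W[...,2]<.08)&(b>.13)&(b<.235)&(abs(a)<.085)
    k,l,st,c=cv2.connectedComponentsWithStats(m.astype(np.uint8))
    if k>1:
        m=l==1+st[1:,4].argmax();print(n,'cut',m.sum(),np.percentile(a[m],[1,99]),np.percentile(b[m],[1,99]),np.percentile(W[m][:,2],[5,50,95]))
    m=(W[...,2]>.062)&(W[...,2]<.075)&(b>.225)&(b<.25)&(abs(a)<.08)
    if m.any():print(' front',np.percentile(b[m],[2,50,98]))
    m=(W[...,2]>.05)&(W[...,2]<.067)&(b>.26)&(b<.3)&(abs(a)<.04)
    if m.any():print(' bar b',np.percentile(b[m],[2,50,98]))
    return p,W,a,b
E
python3 - <<'E'
from chk import *
for n in('wrist','scene','side'):
    p,W,a,b=chk(n)
    m=(W[...,2]>.126)&(W[...,2]<.145)&(a>.04)&(a<.1)&(abs(b)<.05)
    if m.any(): print('lidh',m.sum(),W[m].mean(0),cv2.minAreaRect(W[m][:,:2].astype(np.float32)*1000))
E
```

```text
18.7 [ 0.62023471 -0.06104081  0.21200849] [-2.10401087e+00 -2.33021722e+00  2.09521840e-03] 0.4210538570074534
wrist cut 3879 [-0.07253046  0.07315687] [0.16840698 0.19099584] [0.0580685  0.06010748 0.06149065]
lidh 1295 [ 0.62534173 -0.1388268   0.13671391] ((625.8463134765625, -142.7868194580078), (11.703763961791992, 79.48404693603516), 5.421016693115234)
scene cut 186 [-0.06873041  0.07501384] [0.16847952 0.19058191] [0.04839571 0.05778981 0.06203585]
 front [0.22796734 0.23503437 0.24396513]
 bar b [0.26076005 0.27615194 0.28359203]
lidh 90 [ 0.63010932 -0.1437079   0.13388151] ((627.9889526367188, -141.87014770507812), (16.8242130279541, 77.08967590332031), 7.424317359924316)
side cut 329 [-0.07515773  0.0709534 ] [0.16844818 0.19494728] [0.04789342 0.05743091 0.06320515]
 front [0.22894915 0.23767057 0.24323638]
 bar b [0.26160076 0.27830056 0.28396663]
lidh 73 [ 0.62111133 -0.1404783   0.13392373] ((622.5360107421875, -143.25367736816406), (15.892815589904785, 81.7647705078125), 3.009430408477783)
```

The cutter lies flat in the tray (z 0.04–0.06, a ±0.074, b 0.168–0.191) and the tray hasn't moved. Next is the board handle at (0.626, −0.143).

Request:
move_arm --deltas '[[[0,0,0],[0.05,-0.4,0],0.1],[[0,0,0],[0.055,-0.82,0],0.1],[[0,0,0],[0.055,-0.82,-0.4],0.1],[[0,0,0],[0.055,-0.82,-0.7],0.1],[[0,0,0],[0.055,-0.82,-0.7],0.1]]'

```text
time: 19.48
tool_pos: [0.6238, -0.1423, 0.1401]
tcp_rot: [-2.101, -2.327, 0.005]
wrist_force: [-0.0, 0.5, -1.1]
width: 0.453
```

```bash
python3 - <<'E'
from chk import *
p,W,a,b=chk('wrist')
m=(W[...,2]>.126)&(W[...,2]<.143)&(a>.04)&(a<.1)&(abs(b)<.05)
if m.any(): print('lidh',m.sum(),W[m].mean(0),a[m].min(),a[m].max(),cv2.minAreaRect(W[m][:,:2].astype(np.float32)*1000))
for r in range(240,300,8): print(r,[W[r,c].round(3).tolist() for c in(250,260,270,280,320,345,358,370,380)])
E
```

```text
19.475 [ 0.6237899  -0.14229902  0.14005434] [-2.10146008 -2.32683207  0.00493826] 0.4531458896395567
lidh 2926 [ 0.62516787 -0.13931639  0.13693461] 0.06710227188775501 0.07898497982955102 ((625.6851196289062, -143.21774291992188), (11.850151062011719, 78.78825378417969), 5.617457389831543)
240 [[0.583, -0.166, 0.092], [0.59, -0.165, 0.091], [0.596, -0.165, 0.091], [0.603, -0.164, 0.09], [0.627, -0.141, 0.137], [0.647, -0.16, 0.09], [0.671, -0.198, 0.002], [0.683, -0.197, -0.0], [0.692, -0.196, 0.001]]
248 [[0.583, -0.172, 0.092], [0.59, -0.171, 0.091], [0.597, -0.171, 0.091], [0.603, -0.17, 0.091], [0.628, -0.145, 0.138], [0.648, -0.166, 0.089], [0.673, -0.206, 0.001], [0.684, -0.205, 0.001], [0.694, -0.204, 0.0]]
256 [[0.583, -0.178, 0.092], [0.6, -0.135, 0.173], [0.597, -0.177, 0.091], [0.604, -0.176, 0.092], [0.628, -0.149, 0.139], [0.648, -0.172, 0.09], [0.642, -0.13, 0.173], [0.647, -0.13, 0.173], [0.695, -0.213, -0.0]]
264 [[0.584, -0.183, 0.093], [0.601, -0.135, 0.18], [0.604, -0.14, 0.17], [0.604, -0.182, 0.092], [0.629, -0.154, 0.138], [0.649, -0.178, 0.091], [0.642, -0.13
[... 223 characters left out ...]
74], [0.645, -0.129, 0.188], [0.651, -0.134, 0.179]]
280 [[0.599, -0.134, 0.194], [0.603, -0.134, 0.193], [0.605, -0.146, 0.172], [0.605, -0.195, 0.09], [0.63, -0.164, 0.138], [0.651, -0.19, 0.091], [0.643, -0.14, 0.175], [0.644, -0.13, 0.193], [0.648, -0.129, 0.193]]
288 [[0.6, -0.134, 0.199], [0.604, -0.134, 0.199], [0.605, -0.149, 0.174], [0.606, -0.201, 0.092], [0.63, -0.169, 0.138], [0.652, -0.196, 0.091], [0.644, -0.144, 0.176], [0.643, -0.13, 0.199], [0.647, -0.13, 0.198]]
296 [[0.601, -0.134, 0.203], [0.604, -0.137, 0.2], [0.606, -0.153, 0.175], [0.606, -0.207, 0.092], [0.631, -0.175, 0.137], [0.653, -0.203, 0.09], [0.644, -0.147, 0.177], [0.643, -0.13, 0.203], [0.646, -0.13, 0.202]]
```

Fingertips at 0.172 (offset again 32 mm), bar between them. I go down 56 mm and close.

Request:
move_arm --deltas '[[[0,0,0],[0.015,0,-0.3],0.1],[[0,0,0],[0.015,0,-0.56],0.1],[[0,0,0],[0.015,0,-0.56],0.1],[[0,0,0],[0.015,0,-0.56],1],[[0,0,0],[0.015,0,-0.56],1],[[0,0,0],[0.015,0,-0.56],1],[[0,0,0],[0.015,0,-0.56],1]]' --grip_force 40

```text
time: 20.4
tool_pos: [0.6254, -0.1436, 0.0901]
tcp_rot: [-2.104, -2.328, 0.006]
wrist_force: [-11.3, -0.5, 7.7]
width: 0.12
```

Request:
move_arm --deltas '[[[0.0031,-0.0317,0],[-0.003,0,0.084],1],[[0.0063,-0.0633,0],[-0.011,-0.001,0.168],1],[[0.0094,-0.095,0],[-0.022,-0.002,0.25],1],[[0.0125,-0.1267,0],[-0.039,-0.004,0.333],1],[[0.0125,-0.1267,0],[-0.039,-0.004,0.333],1]]'

```text
time: 21.02
tool_pos: [0.6212, -0.144, 0.1211]
tcp_rot: [2.013, 2.227, 0.218]
wrist_force: [-8.5, -2.3, -1.0]
width: 0.126
```

Request:
move_arm --deltas '[[[0.0031,-0.0317,0],[-0.02,-0.002,0.082],1],[[0.0063,-0.0633,0],[-0.05,-0.005,0.162],1],[[0.0094,-0.095,0],[-0.08,-0.008,0.24],1],[[0.0125,-0.1267,0],[-0.115,-0.012,0.32],1],[[0.0157,-0.1583,0],[-0.15,-0.015,0.395],1],[[0.0157,-0.1583,0],[-0.15,-0.015,0.395],1]]'

```text
time: 21.78
tool_pos: [0.6067, -0.1453, 0.1597]
tcp_rot: [1.88, 2.08, 0.471]
wrist_force: [-7.8, -4.6, -4.0]
width: 0.126
```

```bash
cat > lid.py <<'E'
from chk import *
def lid(n):
    p,d,i=cap(n);W=world(d,i);h=cv2.cvtColor(p,cv2.COLOR_RGB2HSV)
    q=W[...,:2]-[.553,-.1505];a=q@e;b=q@f
    m=(h[...,1]<70)&(h[...,2]>120)&(a>-.1)&(a<.1)&(abs(b)<.12)&(W[...,2]>.085)&(W[...,2]<.25)
    if m.sum()>50:
        P=np.c_[a[m],W[m][:,2]].astype(np.float32);l=cv2.fitLine(P,cv2.DIST_HUBER,0,.001,.001).ravel()
        print(n,'lid',m.sum(),np.arctan2(l[1],l[0]),l[2:])
    return p
E
python3 - <<'E'
from lid import *
s=status.read_state();print(s['wrist_force'],s['torque'],s['q'])
V=[lid(n) for n in('wrist','scene','side')]
S=[cv2.resize(V[0],(400,250)),cv2.resize(V[1][160:260,230:390],(400,250)),cv2.resize(V[2][120:240,230:422],(400,250))]
cv2.imwrite('pics/m3.png',np.vstack([np.hstack(S[:2]),np.hstack([S[2],S[2]*0])])[:,:,::-1])
E
```

```text
21.775 [ 0.60671655 -0.14534488  0.15967931] [1.87985569 2.0801394  0.47083685] 0.12562271404090616
[-7.83560149 -4.57988616 -3.98348188] [-0.71052286  1.71605203 -0.31905681] [-0.39944157 -0.05151469  2.10846811  0.3207429   0.71258361 -0.70478813]
wrist lid 62274 0.43333092 [-0.01461414  0.12922461]
scene lid 391 0.43829855 [-0.03569645  0.11707576]
side lid 1587 0.42280424 [-0.03828031  0.11754132]
```

View pics/m3.png

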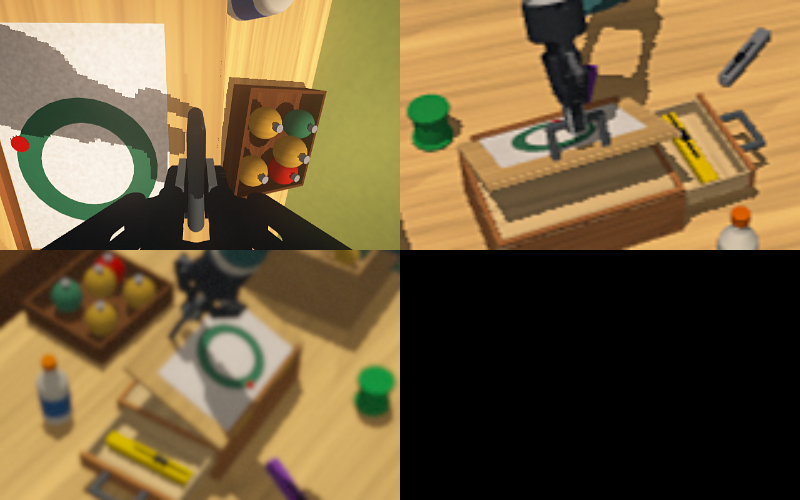

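Picture: the board is at about 0.43 rad and following, and the cutter is flat in the open tray. On to about 0.70.

Request:
move_arm --deltas '[[[0.0031,-0.0317,0],[-0.04,-0.004,0.073],1],[[0.0063,-0.0633,0],[-0.085,-0.008,0.146],1],[[0.0094,-0.095,0],[-0.13,-0.013,0.216],1],[[0.0131,-0.133,0],[-0.195,-0.019,0.296],1],[[0.0169,-0.171,0],[-0.265,-0.026,0.373],1],[[0.0169,-0.171,0],[-0.265,-0.026,0.373],1],[[0.0169,-0.171,0],[-0.265,-0.026,0.373],1]]'

```text
time: 22.8
tool_pos: [0.5809, -0.1478, 0.1962]
tcp_rot: [1.722, 1.907, 0.711]
wrist_force: [-8.3, -5.1, -5.5]
width: 0.12
```

```bash
python3 - <<'E'
from lid import *
for n in('wrist','scene','side'): lid(n)
E
```

```text
22.8 [ 0.58087617 -0.14780148  0.19621925] [1.72180995 1.90677737 0.71084904] 0.12031652186888572
wrist lid 62425 0.6957188 [-0.02612621  0.15188177]
scene lid 82 0.9359369 [-0.0296534   0.15318683]
side lid 1384 0.69645727 [-0.03885062  0.14098841]
```

0.696 rad. I open and back out along the tool axis.

Request:
move_arm --deltas '[[[0,0,0],[0,0,0],0.2],[[0,0,0],[0,0,0],0.2],[[0,0,0],[0,0,0],0.2],[[0,0,0],[-0.13,-0.013,0.15],0.2],[[0,0,0],[-0.32,-0.032,0.38],0.2],[[0,0,0],[-0.52,-0.05,0.61],0.2],[[0,0,0],[-0.6,-0.06,0.75],0.2],[[0,0,0],[-0.6,-0.06,0.95],0.2],[[0,0,0],[-0.6,-0.06,0.95],0.2]]'

```text
time: 24.08
tool_pos: [0.524, -0.1543, 0.2963]
tcp_rot: [1.716, 1.9, 0.715]
wrist_force: [-0.3, -0.9, -0.6]
width: 0.399
```

```bash
python3 - <<'E'
from lid import *
s=status.read_state();print(s['wrist_force'])
V=[]
for n in('scene','side'):
    lid(n);V.append(chk(n)[0])
lid('wrist')
S=[cv2.resize(V[0],(400,250)),cv2.resize(V[1],(400,250)),cv2.resize(V[0][160:260,230:390],(400,250)),cv2.resize(V[1][120:240,230:422],(400,250))]
cv2.imwrite('pics/m4.png',np.vstack([np.hstack(S[:2]),np.hstack(S[2:])])[:,:,::-1])
E
```

```text
24.075 [ 0.5240458  -0.15429708  0.29633412] [1.71636263 1.90037367 0.71498861] 0.3985270866197369
[-0.28879511 -0.88315481 -0.56049316]
scene lid 70 0.6977902 [-0.03187926  0.14410089]
scene cut 192 [-0.07042712  0.0745543 ] [0.16786589 0.18962232] [0.04793348 0.05766255 0.06242208]
 front [0.22772808 0.23479426 0.24764036]
 bar b [0.26122489 0.27572631 0.28555414]
side lid 1712 0.69147533 [-0.04265563  0.1380145 ]
side cut 335 [-0.07475821  0.07926974] [0.16800373 0.19468793] [0.04765083 0.05727774 0.06288648]
 front [0.23038529 0.23778923 0.24312489]
 bar b [0.26175549 0.27847328 0.28564525]
wrist lid 30856 0.69651425 [-0.05642176  0.1267402 ]
```

View pics/m4.png

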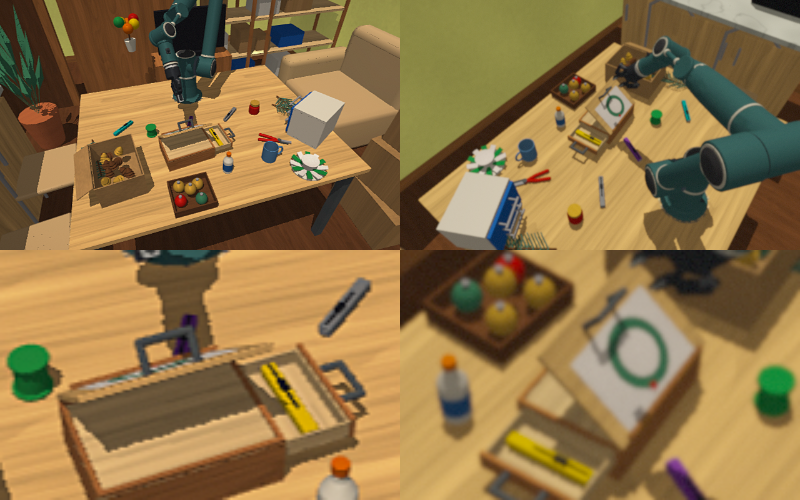

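Picture: the board is up, the tray is out with the cutter flat in it, the arm is clear and the bystanders are in place.

```bash
python3 -c "
from workcell import order
print(order.finish_job())"
```

```text
the job is handed in; nothing more can be done
None
```

The job is handed in: the tray is out at its stop, the yellow cutter lies flat in it, and the easel's board is raised to 40 degrees. No verdict is reported, so the result rests on my own last checks.

**Last checks (24 s of the 70 s used):**
- **Board:** it stands at 0.69–0.70 rad in all three camera views (target 0.60–0.80).
- **Tray:** the tray handle is still where it was when the tray hit its hard stop. It moved 96 mm; from the gap visible in the pictures I judge it started about 14 mm out.
- **Cutter:** its underside is at about 40 mm, on the tray floor. It lies lengthwise inside the walls and is not moving between views.
- **Robot and other things:** the wrist force is about 1 N or less and the gripper is clear. The other things look unmoved in the final picture, though I did not measure them again.

**What disagreed:**
- **Fingertip height:** the real fingertips sit about 32 mm higher than the reported tool position. The first grasp of the tray handle closed on nothing above the bar. I corrected for the offset from the wrist camera's depth readings and nothing was disturbed.
- **Board angle reading:** one reading from the scene camera gave 0.94 rad while the gripper was in its view. With the view clear it read 0.70, in line with the others.

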